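Empty the catch tray into the tote

ROBOT

A 7-joint arm with a two-finger parallel gripper is mounted at the origin on a cart in front of the work surface, level with it; the furniture and walls round the work are solid. World frame = base frame: x ahead of the robot, y to its left, z up, the work surface at z = 0. Lengths are in m, angles in rad, forces in N, time in s.
With the tool pointing down it reaches from about 0.4 to 0.85 m from the base axis. Payload 10.4 kg.
Tool frame: the origin (TCP) lies at the very end of the fingers, on their centre line; the grasp point (between the pads) lies 19 mm behind it; x points along the fingers, y is the direction in which the jaws open and shut, and the axes are right-handed (so a half turn about x gives the same grasp; the last joint's range is limited). The gripper opens to 85 mm and grips with 20 to 120 N. Pads are 22 mm wide; open, the fingers measure 114 mm over their backs; the gripper's body (76 mm by 85 mm) begins 54 mm behind the grasp point. The pads swing forward as they close: fully open they stand 13 mm farther back than shut.
Start: joints at [1.263, 0.332, -0.065, 1.46, 0.022, 1.35, -0.088], TCP at [0.176, -0.6, 0.231] pointing down, gripper open.
Joint ranges: [-2.6, 2.6], [-0.5, 2.12], [-1.47, 1.34], [0.16, 2.42], [-1.27, 4.41], [0.06, 2.06], [-2.6, 2.6]. Speed limits (rad/s): [2.22, 2.22, 2.79, 2.79, 3.14, 3.14, 3.14].

INTERFACE

Orientations are given as a unit quaternion [x, y, z, w].
In Python, from workcell import monitor, camera, ticket, regions_of gives the robot as it stands.
- The arm moves only by the tool step_arm, never from a script. Its argument "increments" is a list of rows, each a list of 5 numbers: the finger opening in m, from 0 to 0.0854, then the shift along the world's x, y, z in m, then the turn about the world's z in rad. A call has 1 to 12 rows; each row shifts and turns the commanded pose from where the row before left it; what a row does not reach is not made up. A row lasts 1/12 s, in which the tool goes at most 41.7 mm and 7.16 degrees, less where a joint would pass 70% of its speed; a pose out of reach is approached as far as the arm can. A call with a gripper value outside its range is refused whole. The fingers move at their own pace and stop on an object; "force" is the grip in N (left out, the last holds). Time passes only in rows, so rows that do not move let the fingers close. It gives the time, the measured TCP pose, the force and the opening at its end, in the units of the state.
- monitor.get_obs(): the state, without advancing time (a new reading comes with each control period).
- camera(name): name is "scene" or "side" or "wrist"; returns a dict with "color" (480x640x3 uint8, red, green, blue), "range_z" (480x640 float32, m along the optical axis (not along the pixel's ray), 0 where there is no reading), "fx", "fy", "cx", "cy" (pixels), "cam_to_world" (4x4, takes a point from camera to world coordinates). Camera axes: x right, y up, looking along -z (the intrinsics and any distortion apply to the point x, -y, -z); pixel columns grow to the right and rows downward; lengths in m; the calibration is good to about 2 mm. A picture is of the moment at which its call begins.
- ticket.hand_in(): hands the job in, once; it reports no verdict.
Trained networks look in a picture, given as the dict that the camera call returned (one of the last four; its "shot" number tells which), for a name from the list of things; names that differ only in an ending like _2 or _b are one class to them, and where a whole thing is asked for, a point or a joint stands for the part that bears it (a point fixed in the world has none). Each returns a list of dicts, best first, with "p" (0 to 1); they miss things now and then, are a little off and sometimes report something else, mostly with a low value. They report only what shows in the picture. A call takes as long as a camera call.
- regions_of(picture, query): "region" (480x640 bool, what is visible of it) and "centre" ([row, column] in pixels, amid what is visible of it).
The state is a dict: "clock": time; "joint_pos": joint angles; "joint_velocities": joint speeds; "tau": joint torques, N m; "position": TCP position; "ee_rot": TCP orientation; "ft_force": force on the tool from outside, world axes, zero at the start; "torque": the same for the moment, N m; "grip_width": opening from 0.0 (shut) to 1.0 (fully open).
Only numpy, scipy, OpenCV 4.12 (cv2) and the standard library are available. Lean on these libraries where they do the work, as an engineer would, in place of code of your own. Each camera call takes 0.05 s, during which the arm holds its last target. There are 200 camera calls.

TASK

Turn the red lock knob counter-clockwise until the yellow gate of the catch tray is free and slide the gate fully open by its tab. Then sweep all three finished relays along the tray, without lifting them, over the spout into the blue tote, and slide the gate fully shut again (it need not be locked). Leave the other things on the bench where they are.

Things in the scene. Friction and masses are not known exactly. Their poses are not given: they have to be found in the camera images.
- station: Small blue bench machine (housing 118 mm high, 150 x 80 mm) with an aluminium catch tray, fixed to the bench. Origin on the bench top under the middle of the tray. Its axes are used for all 'station' measures in these notes, in mm: x across the tray, away from the robot; y along the tray towards the outlet; z up from the bench.
- tray_deck (a point): Middle of the tray's flat deck, station (0, 0, 55). The channel is clear between side walls with inner faces at x = -58 and +58, 4 mm thick, tops at z 78. Its rear end is the foot of a sloping chute at y = -115, which climbs to the housing's face at y = -177. Outlet gate at y = 84 to 90.
- spout (a point): Middle of the open edge of the deck beyond the gate, station (0, 120, 55), overhanging the tote's near rim; low cheeks at x = -62 and +62. Below the gate runs its rail, on to x = 172.
- gate (a joint): Travel of the yellow sliding gate across the tray's outlet, m: 0 shut, 0.124 fully open, sliding towards station +x. Gate plate 185 x 6 x 22 mm, top at z 78; about 2 N of friction; it stays where it is left. While the lock pin is in the gate's tongue, the gate moves less than 2 mm.
- gate_tab (a point): Middle of the top face (104 mm above the bench) of the black tab on the gate, by which it is pushed; tab 8 mm along x, 22 mm along y, standing 26 mm above the gate plate. With the gate shut it is at station x = -45, y = 87; it moves with the gate.
- knob_grip (a point): Middle of the top (z 107) of the red lock knob, on its vertical axis, station x = 113, y = 30: a wing 42 mm long (point x), 12 thick (point y), 24 high, on a disc 34 across, 6 high; bracket below it up to z 77. Counter-clockwise from above lifts the lock pin, which then stays up; a quarter to a third of a turn or a little more frees the gate, often more than one grasp. End stop beyond that.
- tote: Loose blue open tote, 160 (x) x 170 (y) x 45 mm high, walls and floor 4 mm; origin at the centre of its underside. It stands beyond the outlet, its near rim below the spout.
- relay_1: One of three finished relays: black block with a yellow band, 26 (x) x 46 (y) x 16 mm, about 30 g, origin at the centre of its underside, lying loose on the tray's deck.
- relay_2: One of three finished relays: black block with a yellow band, 26 (x) x 46 (y) x 16 mm, about 30 g, origin at the centre of its underside, lying loose on the tray's deck.
- relay_3: One of three finished relays: black block with a yellow band, 26 (x) x 46 (y) x 16 mm, about 30 g, origin at the centre of its underside, lying loose on the tray's deck.
- work_board: Bystander, loose: green circuit board 113x142x26 mm; origin at the centre of its underside.
- solder_spool: Bystander, loose: solder spool 77x52x36 mm; origin at the centre of its underside.
- flux_bottle_a: Bystander, loose: dropper bottle with violet cap, 94 mm tall; origin at the centre of its underside.
- tip_cleaner: Bystander, loose: brass-wool tip cleaner 45x45x61 mm; origin at the centre of its underside.
- cutters_green: Bystander, loose: green side cutters, 122 mm long; origin at the centre of its underside.
- flux_bottle_b: Bystander, loose: dropper bottle with white tip, 100 mm tall; origin at the centre of its underside.

How it is judged:
By the outcome, as a careful person would: the job done as asked, in the order asked, and still so for the second after the job is handed in, with the robot touching nothing.
It also fails if it takes over 72 s, if anything falls off the work surface, if the arm or the gripper's body presses on something with over 40 N, if the wrist force passes 120 N, or if a joint passes its speed limit or range.

## Working session

There is one attempt and no reset: what is moved stays moved. The work goes in short steps, Python scripts to look and compute and a tool call to move; the robot and the scene stay as the last step left them, time stands still between calls to the robot, and variables do not carry over. Pictures are saved under pics/ and viewed, about 8 in all and at most 12, crops included, and the job is handed in when it is done.

Besides the shell and the picture viewer there is one more tool, called after "Emit:" as name(argument=value, ...), one argument or row to a line, values as JSON. step_arm: Moves the arm, as the interface text tells. Its arguments: {"type":"object","properties":{"increments":{"type":"array"},"force":{"type":"number"}},"required":["increments"]}

```bash
mkdir -p pics; ls; cat > h.py <<'E'
import numpy as np, cv2
from workcell import monitor, camera, ticket, regions_of
def world(p,r,c):
    r=np.asarray(r);c=np.asarray(c);z=p["range_z"][r,c]
    P=np.stack([(c-p["cx"])/p["fx"]*z,-(r-p["cy"])/p["fy"]*z,-z,np.ones_like(z)],-1)
    return (P@np.array(p["cam_to_world"]).T)[...,:3]
def cloud(p,m):
    r,c=np.nonzero(m&(p["range_z"]>0)); return world(p,r,c)
def save(p,n,crop=None,s=1):
    im=p["color"][...,::-1]
    if crop: im=im[crop[0]:crop[1],crop[2]:crop[3]]
    cv2.imwrite("pics/"+n,cv2.resize(im,None,fx=s,fy=s))
E
python3 - <<'E'
from h import *
np.set_printoptions(precision=3,suppress=True)
o=monitor.get_obs();print(o["clock"],o["position"],o["ee_rot"],o["grip_width"])
P={}
for n in("scene","side"):
    p=camera(n);P[n]=p;print(n,np.array(p["cam_to_world"])[:3,3],p["fx"])
    for q in("station","gate","gate_tab","knob_grip","tote","relay_1","work_board","solder_spool","flux_bottle_a","tip_cleaner","cutters_green"):
        for d in regions_of(p,q)[:4]:
            w=cloud(p,d["region"])
            if len(w): print(q,round(d["p"],2),np.round(d["centre"]),len(w),np.median(w,0),np.percentile(w,3,0),np.percentile(w,97,0))
cv2.imwrite("pics/a.png",cv2.resize(np.hstack([P["scene"]["color"],P["side"]["color"]])[...,::-1],(800,300)))
save(P["scene"],"scene.png",s=1.25);save(P["side"],"side.png",s=1.25)
E
```

```text
pics
0.0 [ 0.175 -0.599  0.23 ] [-0.7   -0.101  0.7   -0.1  ] 1.0007767193951596
scene [-0.056  0.481  0.961] 482.73556714117825
station 0.77 [252. 351.] 8375 [ 0.517 -0.138  0.065] [ 0.443 -0.31   0.005] [0.638 0.039 0.119]
station 0.7 [321. 132.] 469 [0.724 0.361 0.046] [0.717 0.344 0.001] [0.742 0.378 0.082]
station 0.46 [201. 425.] 215 [ 0.531 -0.453  0.041] [ 0.52  -0.464  0.006] [ 0.547 -0.444  0.077]
gate 0.77 [274. 294.] 588 [0.555 0.018 0.069] [ 0.452 -0.019  0.058] [0.629 0.025 0.101]
gate_tab 0.35 [327. 280.] 5120 [0.502 0.12  0.005] [0.416 0.035 0.   ] [0.577 0.203 0.046]
knob_grip 0.7 [239. 295.] 172 [ 0.617 -0.03   0.097] [ 0.599 -0.042  0.082] [ 0.635 -0.02   0.108]
tote 0.93 [325. 278.] 4968 [0.503 0.12  0.005] [0.416 0.036 0.   ] [0.576 0.203 0.045]
tote 0.59 [279. 295.] 539 [0.549 0.019 0.069] [ 0.453 -0.016  0.058] [0.628 0.025 0.1  ]
relay_1 0.7 [258. 336.] 201 [ 0.537 -0.101  0.069] [ 0.529 -0.125  0.056] [ 0.553 -0.082  0.074]
relay_1 0.65 [281. 327.] 153 [ 0.487 -0.025  0.071] [ 0.474 -0.042  0.064] [ 0.5   -0.     0.075]
relay_1 0.64 [262. 354.] 197 [ 0.48  -0
[... 1451 characters left out ...]
207 0.046]
relay_1 0.64 [247. 335.] 95 [ 0.535 -0.094  0.069] [ 0.526 -0.123  0.056] [ 0.55  -0.077  0.073]
relay_1 0.51 [251. 353.] 85 [ 0.477 -0.095  0.067] [ 0.466 -0.121  0.055] [ 0.493 -0.085  0.073]
work_board 0.74 [227. 407.] 158 [ 0.453 -0.552  0.003] [ 0.415 -0.61  -0.001] [ 0.498 -0.489  0.027]
work_board 0.49 [260. 318.] 467 [0.531 0.022 0.069] [ 0.451 -0.021  0.056] [0.623 0.031 0.096]
solder_spool 0.54 [239. 403.] 165 [ 0.417 -0.411  0.02 ] [ 0.396 -0.498  0.   ] [ 0.455 -0.398  0.034]
flux_bottle_a 0.63 [297. 188.] 397 [0.723 0.371 0.041] [0.713 0.353 0.003] [0.741 0.382 0.081]
tip_cleaner 0.59 [228. 313.] 152 [ 0.734 -0.281  0.029] [ 0.723 -0.312  0.001] [ 0.753 -0.27   0.059]
```

```bash
python3 - <<'E'
from h import *
im=cv2.imread("pics/scene.png")
cv2.imwrite("pics/s2.png",cv2.resize(im[200:520,250:650],(800,640))[:600])
p=camera("scene");np.set_printoptions(precision=4,suppress=True)
# gate plane/orientation
d=[d for d in regions_of(p,"gate")][0];w=cloud(p,d["region"])
t=w[(abs(w[:,2]-.078)<.004)];print("gate top",len(t),cv2.fitLine(t[:,:2].astype(np.float32),cv2.DIST_HUBER,0,.01,.01).ravel(),t.min(0),t.max(0))
b=w[w[:,2]>.088];print("tab",len(b),b.mean(0),b.min(0),b.max(0))
b=b[b[:,2]>.1];print("tabtop",len(b),b.mean(0) if len(b) else 0)
d=regions_of(p,"knob_grip")[0];w=cloud(p,d["region"]);t=w[w[:,2]>.1];print("knob top",len(t),t.mean(0),t.min(0),t.max(0),cv2.fitLine(t[:,:2].astype(np.float32),cv2.DIST_HUBER,0,.01,.01).ravel())
d=regions_of(p,"station")[0];w=cloud(p,d["region"])
t=w[(abs(w[:,2]-.118)<.004)][:,:2].astype(np.float32);print("housing top",len(t),cv2.minAreaRect(t))
t=w[(abs(w[:,2]-.078)<.003)&(w[:,1]<-.03)&(w[:,0]<.46)][:,:2].astype(np.float32);print("near wall top",len(t),cv2.fitLine(t,cv2.DIST_HUBER,0,.01,.01).ravel())
t=w[(abs(w[:,2]-.078)<.003)&(w[:,1]<-.06)&(w[:,0]>.55)&(w[:,0]<.58)][:,:2].astype(np.float32);print("far wall",len(t),cv2.fitLine(t,cv2.DIST_HUBER,0,.01,.01).ravel())
d=regions_of(p,"tote")[0];w=cloud(p,d["region"]);t=w[w[:,2]>.04][:,:2].astype(np.float32);print("tote",cv2.minAreaRect(t))
for d in regions_of(p,"relay_1")[:3]:
    w=cloud(p,d["region"]);t=w[w[:,2]>.068][:,:2].astype(np.float32);print("relay",cv2.minAreaRect(t))
E
```

```text
Traceback (most recent call last):
cv2.error: OpenCV(4.12.0) /io/opencv/modules/imgproc/src/linefit.cpp:50: error: (-215:Assertion failed) count > 0 in function 'fitLine2D_wods'
```

View pics/scene.png

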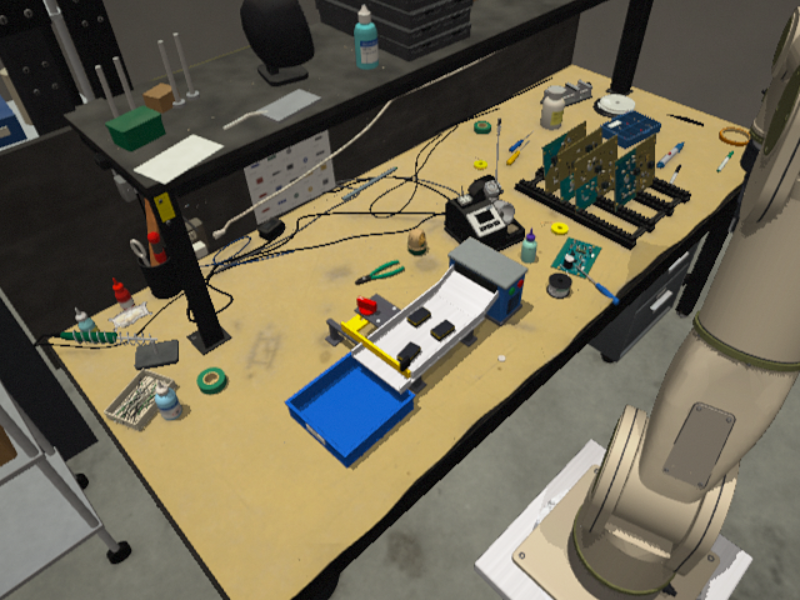

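The scene shows the station mid-image: red knob at about (367,305), yellow gate at (355,330) to (405,370), tote at (350,405). Three relays lie on the deck, at about (418,317), (441,329) and (408,354). I'll fit the station frame next.

```bash
cat > fit.py <<'E'
from h import *
np.set_printoptions(precision=4,suppress=True)
def line(n,t):
    if len(t)<5: print(n,len(t)); return
    print(n,len(t),cv2.fitLine(t[:,:2].astype(np.float32),cv2.DIST_HUBER,0,.01,.01).ravel(),t.min(0),t.max(0))
p=camera("scene")
rr,cc=np.nonzero(p["range_z"]>0);W=world(p,rr,cc);C=p["color"][rr,cc].astype(int)
box=(W[:,0]>.4)&(W[:,0]<.72)&(W[:,1]>-.35)&(W[:,1]<.06)&(W[:,2]>.04)&(W[:,2]<.13)
W=W[box];C=C[box]
hsv=cv2.cvtColor(C[None].astype(np.uint8),cv2.COLOR_RGB2HSV)[0].astype(int)
yel=(hsv[:,0]>18)&(hsv[:,0]<35)&(hsv[:,1]>200)&(hsv[:,2]>100)
line("gate top",W[yel&(W[:,2]>.0755)&(W[:,2]<.081)]); line("gate all",W[yel&(W[:,1]>-.02)])
red=((hsv[:,0]<6)|(hsv[:,0]>174))&(hsv[:,1]>180)
line("knob top",W[red&(W[:,2]>.104)]);line("knob",W[red])
blk=(hsv[:,2]<70)
t=W[blk&(W[:,2]>.098)&(W[:,1]>-.02)];line("tab",t)
t=W[(abs(W[:,2]-.118)<.003)];print("housing",len(t),cv2.minAreaRect(t[:,:2].astype(np.float32)))
t=W[(abs(W[:,2]-.078)<.0025)&(W[:,1]<-.03)&(W[:,1]>-.17)]
line("near wall",t[t[:,0]<.47]);line("far wall",t[(t[:,0]>.55)&(t[:,0]<.59)])
d=regions_of(p,"tote")[0];w=cloud(p,d["region"]);t=w[w[:,2]>.04][:,:2].astype(np.float32);print("tote",cv2.minAreaRect(t))
for d in regions_of(p,"relay_1")[:3]:
    w=cloud(p,d["region"]);t=w[w[:,2]>.068][:,:2].astype(np.float32);print("relay",d["p"],cv2.minAreaRect(t))
E
python3 fit.py
```

```text
gate top 133 [0.9985 0.0555 0.5268 0.0187] [0.4453 0.0117 0.0755] [0.628  0.0266 0.081 ]
gate all 471 [0.9999 0.0106 0.5425 0.0192] [ 0.4449 -0.0197  0.0536] [0.6338 0.0275 0.0819]
knob top 48 [ 0.9134  0.4071  0.6186 -0.0307] [ 0.6002 -0.0445  0.1041] [ 0.6325 -0.0229  0.1099]
knob 178 [ 0.5385  0.8426  0.5974 -0.0583] [ 0.4395 -0.3093  0.0745] [ 0.6376 -0.0184  0.1099]
tab 35 [ 0.0546 -0.9985  0.4572  0.0117] [0.454  0.0028 0.0982] [0.4618 0.0237 0.1059]
housing 1094 ((0.5197582840919495, -0.2825886607170105), (0.15666227042675018, 0.08146986365318298), 3.3471806049346924)
near wall 70 [ 0.0606 -0.9982  0.4492 -0.0985] [ 0.4437 -0.1697  0.0755] [ 0.4553 -0.0318  0.08  ]
far wall 139 [ 0.0555  0.9985  0.5735 -0.0835] [ 0.564  -0.1689  0.0755] [ 0.5892 -0.0301  0.08  ]
tote ((0.4979184865951538, 0.11743897199630737), (0.16900455951690674, 0.1759423017501831), 2.755859375)
relay 0.7 ((0.48298123478889465, -0.016091931611299515), (0.032183822244405746, 0.06488803774118423), 22.739185333251953)
relay 0.68 ((0.54179447889328, -0.10386238992214203), (0.02786739356815815, 0.046063996851444244), 2.0154831409454346)
relay 0.55 ((0.0, 0.0), (0.0, 0.0), 0.0)
```

View pics/s2.png

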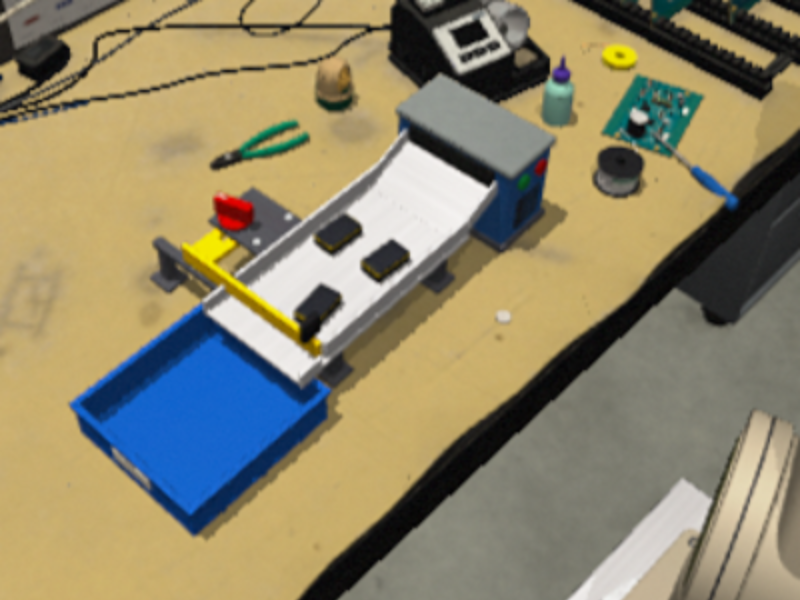

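The picture shows the knob wing (215-253, 200-215 in the crop), the tab at the near end of the gate, and a clear deck except for the relays. The station is at about (0.507, -0.068) with yaw 0.06. I'm moving above the knob now.

Emit:
step_arm(
  increments=[
    [0.05,0.022,0.028,0.008,0],
    [0.05,0.022,0.028,0.008,0],
    [0.05,0.022,0.028,0,0],
    [0.05,0.022,0.028,0,0],
    [0.05,0.022,0.028,0,0],
    [0.05,0.022,0.028,0,0],
    [0.05,0.022,0.028,0,0],
    [0.05,0.022,0.028,0,0],
    [0.05,0.022,0.028,0,0],
    [0.05,0.022,0.028,0,0],
    [0.05,0.022,0.028,0,0],
    [0.05,0.022,0.028,0,0],
  ],
)

```text
clock: 2.45
position: [0.4404, -0.2623, 0.2477]
ee_rot: [0.7, 0.1, -0.7, 0.101]
ft_force: [1.1, -0.1, -0.1]
grip_width: 0.585
```

Emit:
step_arm(
  increments=[
    [0.05,0.022,0.028,0,0],
    [0.05,0.022,0.028,0,0],
    [0.05,0.022,0.028,0,0],
    [0.05,0.022,0.028,0,0],
    [0.05,0.022,0.028,0,0],
    [0.05,0.022,0.028,0,0],
    [0.05,0.022,0.028,0,0],
    [0.05,0.01,0.028,0,0],
    [0.05,0,0,0,0],
  ],
)

```text
clock: 3.2
position: [0.6048, -0.0321, 0.2471]
ee_rot: [0.7, 0.105, -0.699, 0.102]
ft_force: [-1.0, 1.4, 0.8]
grip_width: 0.584
```

```bash
cat > w.py <<'E'
from h import *
import sys
np.set_printoptions(precision=4,suppress=True)
o=monitor.get_obs();print(o["clock"],o["position"],"q",o["joint_pos"],"f",o["ft_force"],"T",o["torque"],o["grip_width"])
from scipy.spatial.transform import Rotation as R
y=R.from_quat(o["ee_rot"]).as_matrix();print("toolx",y[:,0],"jaw angle",np.arctan2(y[1,1],y[0,1]))
E
cat > k.py <<'E'
from w import *
p=camera(sys.argv[1]);save(p,sys.argv[2])
rr,cc=np.nonzero(p["range_z"]>0);W=world(p,rr,cc);C=p["color"][rr,cc]
hsv=cv2.cvtColor(C[None],cv2.COLOR_RGB2HSV)[0].astype(int)
red=((hsv[:,0]<6)|(hsv[:,0]>174))&(hsv[:,1]>170)
near=(abs(W[:,0]-.617)<.05)&(abs(W[:,1]+.03)<.05)
t=W[red&near&(W[:,2]>.102)];print(len(t))
if len(t)>5:
  print("wing",cv2.minAreaRect(t[:,:2].astype(np.float32)),t.mean(0),np.linalg.eigh(np.cov(t[:,:2].T))[1][:,1])
yel=(hsv[:,0]>18)&(hsv[:,0]<35)&(hsv[:,1]>200)&(hsv[:,2]>100)
t=W[yel&(abs(W[:,2]-.078)<.003)&(W[:,1]>-.03)&(W[:,1]<.06)];print("gatetop",len(t))
if len(t)>5: print(cv2.minAreaRect(t[:,:2].astype(np.float32)))
E
python3 k.py wrist w1.png
```

```text
3.2 [ 0.6048 -0.0321  0.2471] q [ 0.4238  0.3341 -0.563   1.468   0.1749  1.39   -1.423 ] f [-0.9757  1.4094  0.8332] T [0.025  0.0314 0.0265] 0.584088056817121
toolx [ 0.0003  0.004  -1.    ] jaw angle -1.2775503532214578
555
wing ((0.6188493967056274, -0.034746989607810974), (0.04087520390748978, 0.011472029611468315), 19.7601375579834) [ 0.6183 -0.035   0.1053] [-0.9425 -0.3342]
gatetop 611
((0.5752351880073547, 0.019456997513771057), (0.11128026992082596, 0.00578355323523283), 3.2517545223236084)
```

Emit:
step_arm(
  increments=[
    [0.045,0.007,-0.001,-0.02,0.049],
    [0.045,0.007,-0.001,-0.03,0],
    [0.045,0,0,-0.03,0],
    [0.045,0,0,-0.03,0],
    [0.045,0,0,-0.028,0],
    [0.045,0,0,-0.015,0],
    [0.045,0,0,-0.005,0],
    [0.045,0,0,0,0],
  ],
  force=40,
)

```text
clock: 3.92
position: [0.6167, -0.043, 0.0883]
ee_rot: [-0.697, -0.117, 0.698, -0.117]
ft_force: [0.1, -0.4, -0.2]
grip_width: 0.528
```

```bash
python3 w.py
```

```text
3.9167 [ 0.6167 -0.043   0.0883] q [ 0.4068  0.4883 -0.5297  1.6151  0.2676  1.1133 -1.4295] f [ 0.1299 -0.3714 -0.2006] T [-0.0078  0.0014 -0.0482] 0.5276287364371415
toolx [-0.0021 -0.0004 -1.    ] jaw angle -1.2380791963680446
```

Emit:
step_arm(
  increments=[
    [0.045,0.002,0.008,0.001,0.009],
    [0.045,0,0,0,0],
    [0.0,0,0,0,0],
    [0.0,0,0,0,0],
    [0.0,0,0,0,0],
    [0.0,0,0,0,0],
  ],
  force=40,
)

```text
clock: 4.42
position: [0.6199, -0.0333, 0.0913]
ee_rot: [0.697, 0.121, -0.696, 0.121]
ft_force: [-2.4, 1.4, 5.8]
grip_width: 0.129
```

```bash
python3 w.py
```

```text
4.4167 [ 0.6199 -0.0333  0.0913] q [ 0.3946  0.4892 -0.535   1.6081  0.2695  1.1177 -1.4352] f [-2.3586  1.4112  5.8278] T [0.2444 0.5733 0.0054] 0.12900488300958038
toolx [ 0.0009  0.0003 -1.    ] jaw angle -1.2276716174104783
```

Emit:
step_arm(
  increments=[
    [0.0,0,0,0.002,0.08],
    [0.0,0,0,0,0.11],
    [0.0,0,0,0,0.11],
    [0.0,0,0,0,0.11],
    [0.0,0,0,0,0.11],
    [0.0,0,0,0,0.11],
  ],
)

```text
clock: 4.92
position: [0.6191, -0.0323, 0.0915]
ee_rot: [-0.624, -0.333, 0.624, -0.332]
ft_force: [0.6, 5.5, -7.1]
grip_width: 0.129
```

```bash
python3 w.py
```

```text
4.9167 [ 0.6191 -0.0323  0.0915] q [ 0.4793  0.5172 -0.6519  1.6037  0.3346  1.1364 -0.8434] f [ 0.6191  5.4766 -7.1215] T [ 1.1031 -0.2727 -0.1154] 0.12892793973367414
toolx [-0.0011  0.002  -1.    ] jaw angle -0.5914920493802407
```

Emit:
step_arm(
  increments=[
    [0.0,0,-0.001,-0.001,0.11],
    [0.0,0,-0.001,0,0.11],
    [0.0,0,0,0,0.11],
    [0.0,0,0,0,0.11],
    [0.0,0,0,0,0.11],
    [0.0,0,0,0,0.11],
  ],
)

```text
clock: 5.42
position: [0.6179, -0.032, 0.0914]
ee_rot: [0.482, 0.519, -0.482, 0.516]
ft_force: [-10.1, 10.1, 5.2]
grip_width: 0.128
```

```bash
python3 w.py
```

```text
5.4167 [ 0.6179 -0.032   0.0914] q [ 0.5669  0.5548 -0.776   1.6001  0.4095  1.1605 -0.2305] f [-10.0912  10.0836   5.2216] T [ 2.2729  1.9952 -0.1105] 0.12842184702378806
toolx [-0.0033  0.0038 -1.    ] jaw angle 0.07044260523583892
```

Emit:
step_arm(
  increments=[
    [0.0,0,0,0,0.11],
    [0.0,0,0,0,0.11],
    [0.0,0,0,0,0.11],
    [0.0,0,0,0,0.11],
  ],
)

```text
clock: 5.75
position: [0.6171, -0.0322, 0.0914]
ee_rot: [0.358, 0.612, -0.357, 0.608]
ft_force: [-14.5, 9.1, 9.3]
grip_width: 0.129
```

```bash
python3 w.py
```

```text
5.75 [ 0.6171 -0.0322  0.0914] q [ 0.622   0.5853 -0.8587  1.5978  0.4647  1.1812  0.1741] f [-14.4773   9.1146   9.3042] T [ 2.112   3.1564 -0.1487] 0.12930815884932942
toolx [-0.0052  0.0033 -1.    ] jaw angle 0.5104539189474369
```

Emit:
step_arm(
  increments=[
    [0.0,-0.002,0.002,0,0.08],
    [0.0,-0.001,0.001,0,0.1],
    [0.0,0,0,0,0.1],
    [0.0,0,0,0,0.1],
  ],
)

```text
clock: 6.08
position: [0.6163, -0.0326, 0.0914]
ee_rot: [0.237, 0.666, -0.237, 0.666]
ft_force: [-2.6, 1.4, -0.3]
grip_width: 0.126
```

```bash
python3 w.py
```

```text
6.0833 [ 0.6163 -0.0326  0.0914] q [ 0.6688  0.6104 -0.9301  1.6023  0.5165  1.194   0.5171] f [-2.636   1.4058 -0.3044] T [ 0.3722  0.4996 -0.0488] 0.1261935143692343
toolx [-0.0006  0.0003 -1.    ] jaw angle 0.8869933022872283
```

Emit:
step_arm(
  increments=[
    [0.0,0,0,0,0.08],
    [0.0,0,0,0,0.08],
  ],
)

```text
clock: 6.25
position: [0.6161, -0.0329, 0.0914]
ee_rot: [0.183, 0.683, -0.184, 0.682]
ft_force: [-3.7, 0.5, 1.9]
grip_width: 0.126
```

Emit:
step_arm(
  increments=[
    [0.04,0,0,0,0],
    [0.04,0,0,0,0],
    [0.04,0,0,0,0],
    [0.04,0,0,0.03,0],
    [0.04,0,0,0.04,0],
    [0.04,-0.01,0,0.04,0],
    [0.04,-0.01,0,0.03,0],
    [0.04,0,0,0,0],
  ],
)

```text
clock: 6.92
position: [0.5982, -0.0317, 0.2382]
ee_rot: [0.186, 0.679, -0.185, 0.685]
ft_force: [0.6, 1.0, 0.2]
grip_width: 0.469
```

```bash
python3 k.py wrist w2.png
```

```text
6.9167 [ 0.5982 -0.0317  0.2382] q [ 0.7699  0.4562 -1.0568  1.4907  0.4017  1.4183  0.74  ] f [0.5697 0.9585 0.2153] T [0.0138 0.0263 0.0359] 0.46917100803888995
toolx [ 0.0086 -0.0011 -1.    ] jaw angle 1.0405624123121595
565
wing ((0.6185089945793152, -0.0345875509083271), (0.011864683590829372, 0.04085685685276985), 60.95871353149414) [ 0.6185 -0.0346  0.1053] [-0.8601  0.5101]
gatetop 1262
((0.5453063249588013, 0.017789188772439957), (0.1688324511051178, 0.005728225689381361), 3.469309091567993)
```

View pics/w2.png

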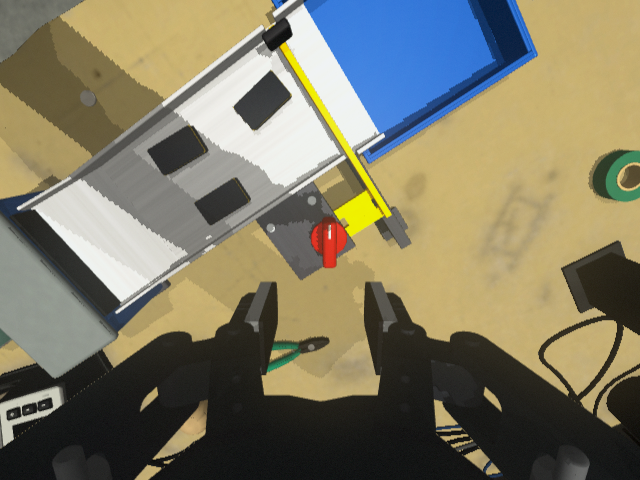

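The picture shows the knob (328,240) turned about 130° with its wing now at 149°, the tab at (278,33), and the relays where they were. The gripper is clear. Next I'll grasp the tab with the jaws along station x.

Emit:
step_arm(
  increments=[
    [0.04,-0.014,0.0045,0,-0.11],
    [0.04,-0.014,0.0045,0,-0.11],
    [0.04,-0.014,0.0045,0,-0.11],
    [0.04,-0.014,0.0045,0,-0.11],
    [0.04,-0.014,0.0045,0,-0.11],
    [0.04,-0.014,0.0045,0,-0.11],
    [0.04,-0.014,0.0045,0,-0.11],
    [0.04,-0.014,0.0045,-0.02,-0.11],
    [0.04,-0.014,0.0045,-0.02,-0.1],
    [0.04,-0.014,0.0045,-0.02,0],
    [0.04,0,0,-0.02,0],
    [0.04,0,0,0,0],
  ],
)

```text
clock: 7.97
position: [0.4539, 0.0116, 0.1478]
ee_rot: [0.483, 0.516, -0.486, 0.514]
ft_force: [-0.5, -0.2, 0.3]
grip_width: 0.467
```

```bash
cat > t.py <<'E'
from w import *
p=camera("wrist");save(p,"tab%d.png"%p["shot"])
rr,cc=np.nonzero(p["range_z"]>0);W=world(p,rr,cc)
t=W[(abs(W[:,0]-.53)<.12)&(abs(W[:,1]-.015)<.03)&(W[:,2]>.099)&(W[:,2]<.108)];print(len(t))
if len(t)>5: print("tab",cv2.minAreaRect(t[:,:2].astype(np.float32)),t.mean(0))
E
python3 t.py
```

```text
7.9667 [0.4539 0.0116 0.1478] q [ 0.8547  0.1189 -1.0138  1.9537  0.1111  1.1321 -0.1432] f [-0.5208 -0.2156  0.2986] T [-0.0481  0.0559  0.0293] 0.4673269551251305
toolx [-0.0049 -0.0005 -1.    ] jaw angle 0.06050901278198295
454
tab ((0.45783695578575134, 0.013665431179106236), (0.007221434731036425, 0.021686453372240067), 3.715278148651123) [0.4578 0.0142 0.1024]
```

Tab measured at (0.4578, 0.0138), with the right size and height.

Emit:
step_arm(
  increments=[
    [0.04,0.004,0.002,-0.02,0],
    [0.04,0,0,-0.025,0],
    [0.04,0,0,-0.014,0],
    [0.04,0,0,0,0],
    [0.0,0,0,0,0],
    [0.0,0,0,0,0],
    [0.0,0,0,0,0],
    [0.0,0,0,0,0],
  ],
  force=40,
)

```text
clock: 8.68
position: [0.4616, 0.0142, 0.0938]
ee_rot: [0.485, 0.515, -0.484, 0.516]
ft_force: [-1.1, 1.5, 7.4]
grip_width: 0.08
```

```bash
python3 w.py
```

```text
8.6833 [0.4616 0.0142 0.0938] q [ 0.793   0.2308 -0.9917  1.9981  0.2268  1.025  -0.2436] f [-1.12    1.4522  7.4084] T [ 0.1443  0.3832 -0.113 ] 0.07969583643492716
toolx [ 0.0022 -0.0004 -1.    ] jaw angle 0.0615779141779867
```

Emit:
step_arm(
  increments=[
    [0.0,0.004,0.0002,0.002,0],
    [0.0,0.012,0.0007,0.001,0],
    [0.0,0.012,0.0007,0,0],
  ],
)

```text
clock: 8.93
position: [0.4868, 0.0156, 0.0941]
ee_rot: [0.483, 0.516, -0.485, 0.514]
ft_force: [-3.0, 1.8, -12.0]
grip_width: 0.076
```

```bash
python3 w.py
```

```text
8.9333 [0.4868 0.0156 0.0941] q [ 0.7423  0.3021 -0.9661  1.9336  0.2849  1.0546 -0.2849] f [ -2.9733   1.8262 -11.9902] T [ 0.4903  0.4071 -0.0953] 0.07565805122397398
toolx [-0.004  -0.0004 -1.    ] jaw angle 0.0616288325407014
```

Emit:
step_arm(
  increments=[
    [0.0,0.013,0.0007,-0.002,0],
    [0.0,0.014,0.0008,0,0],
    [0.0,0.014,0.0008,0,0],
    [0.0,0.014,0.0008,0,0],
    [0.0,0.014,0.0008,0,0],
    [0.0,0.014,0.0008,0,0],
    [0.0,0.012,0.0007,0,0],
    [0.0,0.005,0.0003,0,0],
    [0.0,0.001,0,0,0],
  ],
)

```text
clock: 9.68
position: [0.5816, 0.0214, 0.0934]
ee_rot: [0.478, 0.519, -0.49, 0.511]
ft_force: [-54.4, -5.8, 43.2]
grip_width: 0.072
```

```bash
python3 w.py
```

```text
9.6833 [0.5816 0.0214 0.0934] q [ 0.5699  0.5206 -0.8751  1.6808  0.4279  1.1662 -0.3581] f [-54.4398  -5.8079  43.1638] T [-1.1598 12.1742 -0.1864] 0.07243175473874348
toolx [-0.0201 -0.0045 -0.9998] jaw angle 0.06267107436973349
```

Emit:
step_arm(
  increments=[
    [0.0,-0.005,0,0,0],
    [0.0,-0.001,0,0,0],
  ],
)

```text
clock: 9.85
position: [0.5809, 0.0211, 0.0938]
ee_rot: [0.482, 0.516, -0.486, 0.514]
ft_force: [-13.9, -0.8, 11.8]
grip_width: 0.076
```

```bash
python3 w.py
```

```text
9.85 [0.5809 0.0211 0.0938] q [ 0.5798  0.5087 -0.8793  1.6957  0.425   1.1467 -0.357 ] f [-13.9114  -0.8278  11.783 ] T [-0.2797  3.1563 -0.1038] 0.07632476613918088
toolx [-0.0056 -0.0021 -1.    ] jaw angle 0.06191835031717563
```

Emit:
step_arm(
  increments=[
    [0.035,-0.001,0,0,0],
    [0.035,0,0,0,0],
    [0.035,0,0,0,0],
    [0.035,0,0,0.03,0],
    [0.035,0,0,0.04,0],
    [0.035,0,0,0.04,0],
    [0.03,-0.015,-0.02,0.03,0],
    [0.03,-0.015,-0.025,0,0],
    [0.03,-0.015,-0.025,0,0],
    [0.03,-0.015,-0.025,0,0],
    [0.03,0,-0.02,0,0],
    [0.02,0,0,0,0],
  ],
)

```text
clock: 10.85
position: [0.5222, -0.0992, 0.2336]
ee_rot: [0.486, 0.513, -0.487, 0.514]
ft_force: [0.3, -0.5, -0.9]
grip_width: 0.241
```

```bash
cat > rel.py <<'E'
from w import *
O=np.array([.508,-.071]);a=.0575
def st(xy): d=(np.asarray(xy)-O); return np.array([d@[np.cos(a),np.sin(a)],d@[-np.sin(a),np.cos(a)]])*1000
p=camera(sys.argv[1]);save(p,sys.argv[2])
rr,cc=np.nonzero(p["range_z"]>0);W=world(p,rr,cc)
t=W[(abs(W[:,0]-.53)<.12)&(abs(W[:,1]-.015)<.03)&(W[:,2]>.099)&(W[:,2]<.108)]
if len(t)>5: r=cv2.minAreaRect(t[:,:2].astype(np.float32));print("tab",r,st(r[0]))
for d in regions_of(p,"relay_1")[:4]:
    w=cloud(p,d["region"]); 
    if len(w)<8: continue
    t=w[w[:,2]>np.percentile(w[:,2],90)-.005];r=cv2.minAreaRect(t[:,:2].astype(np.float32));print("relay",round(d["p"],2),r,"z",np.percentile(w[:,2],[5,50,90]),"st",st(r[0]),np.round(d["centre"]))
E
python3 rel.py wrist w3.png
```

```text
10.85 [ 0.5222 -0.0992  0.2336] q [ 0.9204  0.2345 -0.9332  1.6674  0.1957  1.3367  0.0098] f [ 0.3289 -0.5117 -0.8513] T [-0.0345  0.0437 -0.0272] 0.24093305126618095
toolx [ 0.0006 -0.0025 -1.    ] jaw angle 0.05507086500335636
tab ((0.5814449191093445, 0.020349405705928802), (0.008236993104219437, 0.021824974566698074), 3.2338948249816895) [78.5732 86.9777]
relay 0.78 ((0.5417027473449707, -0.10512606054544449), (0.026131445541977882, 0.04525952786207199), 0.43953511118888855) z [0.0605 0.0701 0.0711] st [ 31.6859 -36.0065] [220. 339.]
relay 0.76 ((0.48302626609802246, -0.11308245360851288), (0.04545801505446434, 0.02590818703174591), 88.87649536132812) z [0.0675 0.0701 0.0711] st [-27.3509 -40.5777] [229. 275.]
relay 0.56 ((0.48704415559768677, -0.024408776313066483), (0.026277216151356697, 0.045522745698690414), 10.488821983337402) z [0.0677 0.07   0.071 ] st [-18.2437  47.7185] [131. 286.]
```

View pics/w3.png

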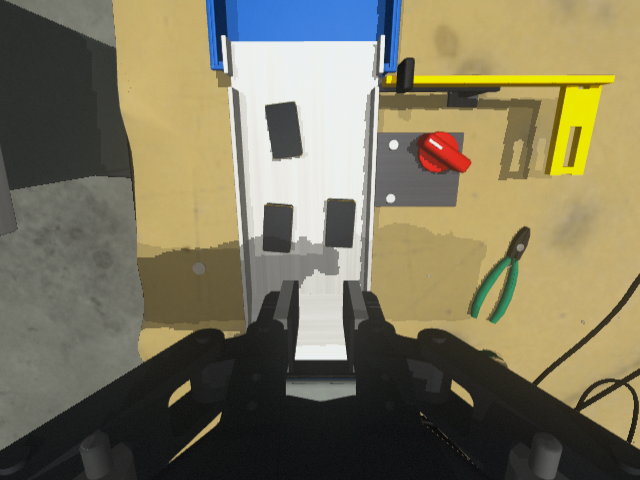

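The picture shows the gate fully open, with the tab at (405,75), outside the wall. The relays are at (283,130), (278,228) and (340,222). I'll sweep the front relay first, with the fingers nearly closed in the gap behind it.

Emit:
step_arm(
  increments=[
    [0.015,-0.016,0.016,0,0],
    [0.015,-0.016,0.015,0,0],
    [0.015,0,0,-0.03,0],
    [0.015,0,0,-0.04,0],
    [0.015,0,0,-0.04,0],
    [0.015,0,0,-0.035,0],
    [0.015,0,0,-0.01,0],
    [0.015,0,0,0,0],
  ],
)

```text
clock: 11.62
position: [0.4894, -0.0609, 0.0766]
ee_rot: [0.483, 0.517, -0.484, 0.514]
ft_force: [0.0, 0.3, 0.1]
grip_width: 0.177
```

```bash
python3 rel.py wrist w4.png
```

```text
11.6167 [ 0.4894 -0.0609  0.0766] q [ 0.8463  0.3334 -0.9149  1.935   0.3055  1.0235 -0.1405] f [0.0242 0.2941 0.1059] T [ 0.0602  0.0198 -0.0026] 0.1772029365408144
toolx [-0.0038  0.0024 -1.    ] jaw angle 0.06420846344858952
tab ((0.5811273455619812, 0.020393742248415947), (0.009947647340595722, 0.022105425596237183), 3.423072576522827) [78.2587 87.0402]
relay 0.85 ((0.5252459049224854, -0.06748515367507935), (0.010731657035648823, 0.040344081819057465), 28.48936653137207) z [0.0561 0.0601 0.067 ] st [17.4194  2.5179] [326. 403.]
relay 0.75 ((0.48955094814300537, -0.08778032660484314), (0.07285075634717941, 0.015947390347719193), 86.45372772216797) z [0.0599 0.0701 0.071 ] st [-19.3829 -15.6924] [368. 312.]
relay 0.55 ((0.486982136964798, -0.024228859692811966), (0.026128225028514862, 0.045390307903289795), 10.369662284851074) z [0.0689 0.0702 0.071 ] st [-18.2953  47.9017] [212. 321.]
```

View pics/w4.png

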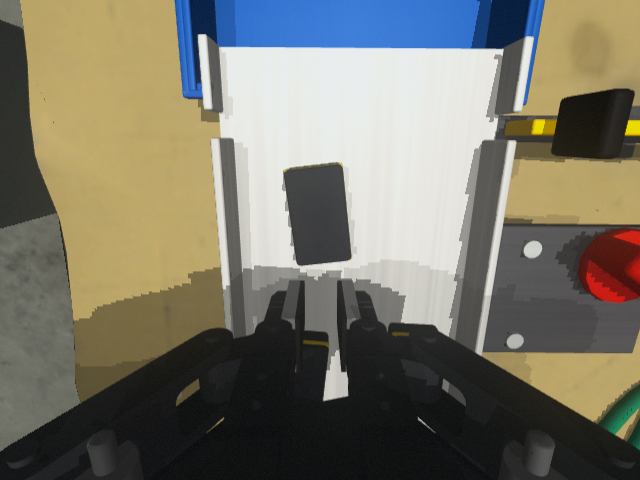

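The picture shows the front relay (318,213) just ahead of the fingers (tips about 280 px), well centred. I'll back off a little and descend.

Emit:
step_arm(
  increments=[
    [0.015,0.001,-0.005,0,-0.007],
    [0.015,0,0,-0.008,0],
    [0.015,0,0,-0.006,0],
    [0.015,0,0,0,0],
  ],
)

```text
clock: 12.05
position: [0.4913, -0.0679, 0.0637]
ee_rot: [0.486, 0.513, -0.486, 0.513]
ft_force: [-0.2, 0.9, -1.0]
grip_width: 0.176
```

```bash
python3 w.py
```

```text
12.05 [ 0.4913 -0.0679  0.0637] q [ 0.8398  0.3554 -0.8981  1.9417  0.3298  0.9986 -0.1557] f [-0.2086  0.8885 -1.0055] T [-0.0074 -0.0103  0.022 ] 0.1761224415436648
toolx [-0.0005 -0.0002 -1.    ] jaw angle 0.05434234514284765
```

Emit:
step_arm(
  increments=[
    [0.015,-0.0003,0.006,0,0.003],
    [0.015,-0.0006,0.01,0,0],
    [0.015,-0.0007,0.012,0,0],
    [0.015,-0.0007,0.012,0,0],
    [0.015,-0.0007,0.012,0,0],
    [0.015,-0.0007,0.012,0,0],
    [0.015,-0.0007,0.012,0,0],
    [0.015,-0.0007,0.012,0,0],
    [0.015,-0.0007,0.012,0,0],
    [0.015,-0.0007,0.012,0,0],
    [0.015,0,0.006,0,0],
    [0.015,0,0,0,0],
  ],
)

```text
clock: 13.05
position: [0.4849, 0.0529, 0.0646]
ee_rot: [0.485, 0.515, -0.484, 0.515]
ft_force: [-0.2, -0.3, 0.2]
grip_width: 0.173
```

```bash
python3 rel.py wrist w5.png
```

```text
13.05 [0.4849 0.0529 0.0646] q [ 0.644   0.3504 -0.9503  1.9603  0.3382  0.9981 -0.4032] f [-0.1868 -0.2655  0.1889] T [0.0144 0.017  0.0259] 0.17273962312173655
toolx [ 0.0005  0.0007 -1.    ] jaw angle 0.061299000005658265
tab ((0.5309361815452576, 0.03846772387623787), (0.0059469896368682384, 0.10837388038635254), 84.3553237915039) [ 29.1892 107.9687]
```

View pics/w5.png

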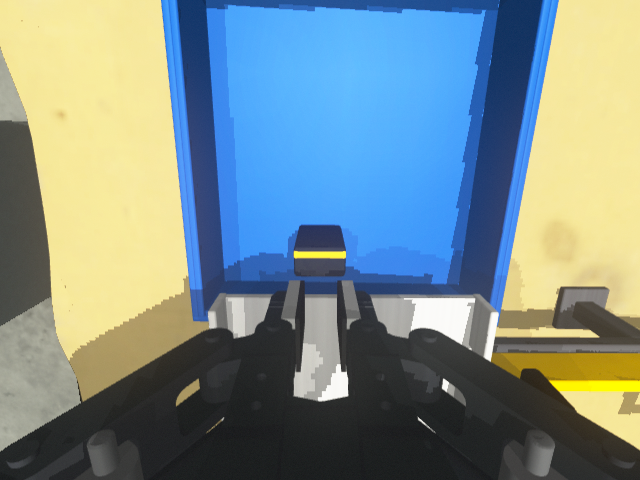

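The picture shows relay 1 inside the tote at (320,250), just beyond the spout. Next is the second relay, at station x = -27.

Emit:
step_arm(
  increments=[
    [0.015,0,0,0.03,0],
    [0.015,0,-0.02,0.015,0],
    [0.015,0,-0.03,0,0],
    [0.015,0,-0.03,0,0],
    [0.015,0,-0.03,0,0],
    [0.015,0,-0.03,0,0],
    [0.015,0,-0.03,0,0],
    [0.015,0,-0.03,0,0],
    [0.015,0,-0.008,0,-0.003],
    [0.015,0,0,-0.01,0],
    [0.015,0,0,0,0],
  ],
)

```text
clock: 14.07
position: [0.4841, -0.1574, 0.0976]
ee_rot: [0.486, 0.514, -0.487, 0.513]
ft_force: [-1.4, 0.4, -0.2]
grip_width: 0.173
```

```bash
python3 w.py
```

```text
14.0667 [ 0.4841 -0.1574  0.0976] q [ 0.9911  0.3215 -0.8687  1.8817  0.2782  1.0666  0.0644] f [-1.3968  0.4329 -0.2279] T [0.0322 0.031  0.0457] 0.1727148487356181
toolx [-0.0017  0.0011 -1.    ] jaw angle 0.053560109756158075
```

Emit:
step_arm(
  increments=[
    [0.015,0.002,0.001,-0.02,0.004],
    [0.015,0,0,-0.014,0],
    [0.015,0,0,0,0],
    [0.015,-0.0003,0.008,0,0],
    [0.015,-0.0007,0.012,0,0],
    [0.015,-0.0007,0.012,0,0],
    [0.015,-0.0007,0.012,0,0],
    [0.015,-0.0007,0.012,0,0],
    [0.015,-0.0007,0.012,0,0],
  ],
)

```text
clock: 14.82
position: [0.4833, -0.087, 0.0658]
ee_rot: [0.485, 0.514, -0.485, 0.515]
ft_force: [0.6, 0.3, 0.1]
grip_width: 0.175
```

```bash
python3 w.py
```

```text
14.8167 [ 0.4833 -0.087   0.0658] q [ 0.8779  0.3353 -0.8893  1.9533  0.3104  0.9941 -0.0964] f [0.6356 0.301  0.0808] T [-0.0714 -0.0142  0.0022] 0.1752408694628689
toolx [ 0.0006 -0.0005 -1.    ] jaw angle 0.05980893984392268
```

Emit:
step_arm(
  increments=[
    [0.015,-0.0007,0.012,0,0],
    [0.015,-0.0007,0.012,0,0],
    [0.015,-0.0007,0.012,0,0],
    [0.015,-0.0007,0.012,0,0],
    [0.015,-0.0007,0.012,0,0],
    [0.015,-0.0007,0.012,0,0],
    [0.015,-0.0007,0.012,0,0],
    [0.015,-0.0007,0.012,0,0],
    [0.015,-0.0007,0.012,0,0],
    [0.015,-0.0007,0.012,0,0],
    [0.015,-0.0007,0.012,0,0],
    [0.015,0,0.008,0,0],
  ],
)

```text
clock: 15.82
position: [0.4753, 0.0533, 0.0653]
ee_rot: [0.485, 0.515, -0.485, 0.515]
ft_force: [-0.3, 0.2, 0.0]
grip_width: 0.176
```

```bash
python3 rel.py wrist w6.png
```

```text
15.8167 [0.4753 0.0533 0.0653] q [ 0.6536  0.3257 -0.9552  1.9822  0.3172  0.9904 -0.394 ] f [-0.2751  0.1674  0.0126] T [-0.0095  0.0251  0.0315] 0.17605238824162261
toolx [ 0.      0.0004 -1.    ] jaw angle 0.060041331649078086
tab ((0.5264744758605957, 0.03628803417086601), (0.006479091010987759, 0.11896047741174698), 82.59199523925781) [ 24.6096 106.049 ]
relay 0.63 ((0.4830102324485779, 0.09323207288980484), (0.025861818343400955, 0.016048172488808632), 3.8208141326904297) z [0.0193 0.0389 0.045 ] st [-15.5103 165.3968] [210. 341.]
relay 0.62 ((0.4597247242927551, 0.08333426713943481), (0.01923416368663311, 0.016154421493411064), 85.04615783691406) z [0.0432 0.0538 0.062 ] st [-39.3262 156.8535] [205. 292.]
```

View pics/w6.png

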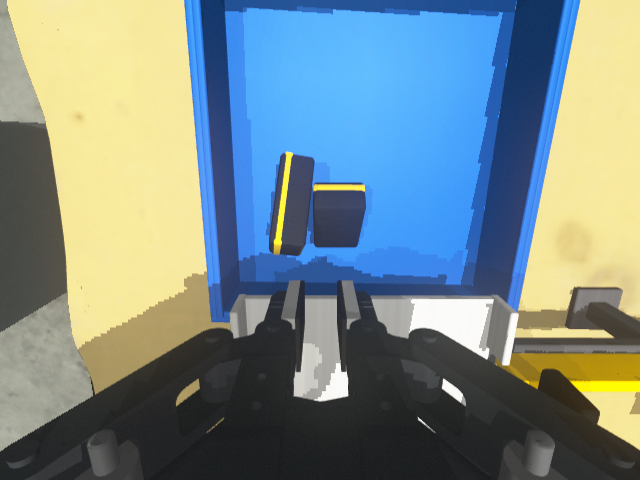

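Both relays are in the tote, at (292,205) and (340,215). Now the third one, at station x = +30.

Emit:
step_arm(
  increments=[
    [0.01,0,0,0.03,0],
    [0.01,0.006,-0.02,0.012,0],
    [0.01,0.009,-0.03,0,0],
    [0.01,0.01,-0.03,0,0],
    [0.01,0.01,-0.03,0,0],
    [0.01,0.01,-0.03,0,0],
    [0.01,0.01,-0.03,0,0],
    [0.01,0.011,-0.032,0,-0.002],
    [0.01,0,0,-0.008,0],
    [0.01,0,0,0,0],
  ],
)

```text
clock: 16.75
position: [0.5408, -0.1531, 0.0977]
ee_rot: [0.486, 0.514, -0.487, 0.512]
ft_force: [-0.1, 1.0, 0.1]
grip_width: 0.118
```

```bash
python3 w.py
```

```text
16.75 [ 0.5408 -0.1531  0.0977] q [ 0.8795  0.439  -0.8338  1.7482  0.3573  1.116  -0.0153] f [-0.064   1.01    0.1128] T [ 0.0882  0.0023 -0.0253] 0.11839366862466043
toolx [-0.0019  0.0008 -1.    ] jaw angle 0.05240725567813828
```

Emit:
step_arm(
  increments=[
    [0.01,0.001,0,-0.02,0.005],
    [0.01,0,0,-0.014,0],
    [0.01,0,0,0,0],
    [0.01,-0.0003,0.008,0,0],
    [0.01,-0.0007,0.012,0,0],
    [0.01,-0.0007,0.012,0,0],
    [0.01,-0.0007,0.012,0,0],
    [0.01,-0.0007,0.012,0,0],
    [0.01,-0.0007,0.012,0,0],
  ],
)

```text
clock: 17.5
position: [0.5389, -0.0808, 0.0658]
ee_rot: [0.484, 0.515, -0.484, 0.516]
ft_force: [-0.1, -0.7, 0.3]
grip_width: 0.118
```

```bash
python3 w.py
```

```text
17.5 [ 0.5389 -0.0808  0.0658] q [ 0.7725  0.45   -0.8466  1.8197  0.3865  1.0452 -0.16  ] f [-0.0692 -0.7143  0.2544] T [-0.0265 -0.0514 -0.0317] 0.11758202529942359
toolx [ 0.0007 -0.0003 -1.    ] jaw angle 0.06297374662553953
```

Emit:
step_arm(
  increments=[
    [0.01,-0.0007,0.012,0,0],
    [0.01,-0.0007,0.012,0,0],
    [0.01,-0.0007,0.012,0,0],
    [0.01,-0.0007,0.012,0,0],
    [0.01,-0.0007,0.012,0,0],
    [0.01,-0.0007,0.012,0,0],
    [0.01,-0.0007,0.012,0,0],
    [0.01,-0.0007,0.012,0,0],
    [0.01,-0.0007,0.012,0,0],
    [0.01,-0.0007,0.012,0,0],
    [0.01,-0.0007,0.012,0,0],
    [0.01,0,0.008,0,0],
  ],
)

```text
clock: 18.5
position: [0.5309, 0.0594, 0.0654]
ee_rot: [0.484, 0.516, -0.484, 0.515]
ft_force: [-0.3, -0.1, 0.7]
grip_width: 0.118
```

```bash
python3 w.py
```

```text
18.5 [0.5309 0.0594 0.0654] q [ 0.5547  0.4428 -0.8907  1.8455  0.3957  1.0417 -0.4306] f [-0.3213 -0.1112  0.6569] T [ 0.0843 -0.0527  0.0499] 0.11826629966221869
toolx [ 0.0001  0.0005 -1.    ] jaw angle 0.0631122644181257
```

Emit:
step_arm(
  increments=[
    [0.03,0,0,0.035,0],
    [0.03,0,0,0.04,0],
    [0.03,0.01,0,0.04,0],
    [0.035,0.015,-0.013,0.03,0],
    [0.035,0.015,-0.013,0,0],
    [0.035,0.01,-0.013,0,0],
    [0.035,0,0,0,0],
  ],
)

```text
clock: 19.08
position: [0.5824, 0.0148, 0.2092]
ee_rot: [0.485, 0.514, -0.486, 0.514]
ft_force: [0.0, -0.1, 0.0]
grip_width: 0.407
```

```bash
python3 rel.py wrist w7.png
```

```text
19.0833 [0.5824 0.0148 0.2092] q [ 0.6235  0.3909 -0.9163  1.5705  0.3163  1.338  -0.2727] f [ 0.0104 -0.1138  0.0121] T [-0.0339 -0.0619 -0.0115] 0.4068397308611619
toolx [-0.0008 -0.0007 -1.    ] jaw angle 0.05749473040244194
tab ((0.5815324187278748, 0.020395338535308838), (0.0069554150104522705, 0.022234201431274414), 3.048139810562134) [78.6632 87.0185]
relay 0.92 ((0.48318150639533997, 0.09585218131542206), (0.02631799317896366, 0.044215135276317596), 2.9508893489837646) z [0.0087 0.0189 0.0201] st [-15.1888 168.0027] [119. 222.]
relay 0.88 ((0.530953586101532, 0.06554141640663147), (0.02608240395784378, 0.016410863026976585), 3.421501398086548) z [0.0285 0.0478 0.049 ] st [ 30.7625 134.9967] [159. 266.]
relay 0.64 ((0.4433659017086029, 0.07991533726453781), (0.025690339505672455, 0.04452185332775116), 7.351576805114746) z [0.0106 0.019  0.02  ] st [-55.8544 154.3803] [134. 177.]
```

View pics/w7.png

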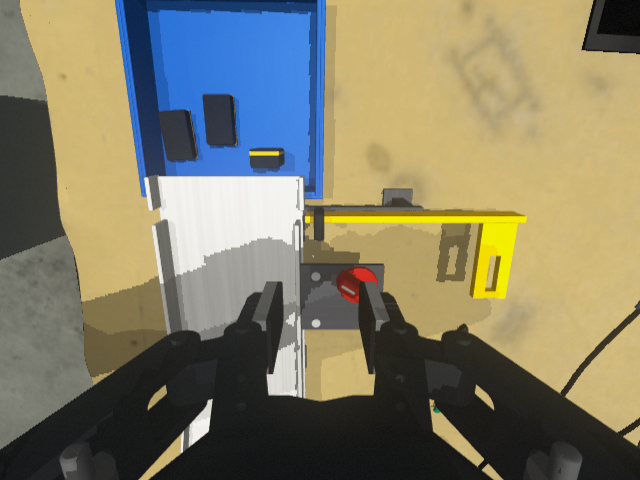

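The picture shows all three relays inside the tote at (178,135), (220,120) and (266,159); the last one stands on end, below the deck height. The deck is empty. Now I'll shut the gate.

Emit:
step_arm(
  increments=[
    [0.035,-0.001,0.004,-0.03,0],
    [0.035,0,0.001,-0.035,0],
    [0.035,0,0,-0.035,0],
    [0.035,0,0,-0.012,0],
    [0.035,0,0,0,0],
  ],
  force=40,
)

```text
clock: 19.6
position: [0.5773, 0.0238, 0.095]
ee_rot: [0.483, 0.517, -0.485, 0.514]
ft_force: [0.2, -0.5, 0.1]
grip_width: 0.408
```

```bash
python3 w.py
```

```text
19.6 [0.5773 0.0238 0.095 ] q [ 0.5729  0.4959 -0.8699  1.7035  0.4091  1.1424 -0.3506] f [ 0.234  -0.5028  0.0742] T [0.001  0.0341 0.0295] 0.4078946093109707
toolx [-0.0064  0.0005 -1.    ] jaw angle 0.06321470020109057
```

Emit:
step_arm(
  increments=[
    [0.035,0.004,-0.003,0,-0.005],
    [0.0,0,0,0,0],
    [0.0,0,0,0,0],
    [0.0,0,0,0,0],
    [0.0,-0.004,-0.0002,0,0],
    [0.0,-0.012,-0.0007,0,0],
    [0.0,-0.013,-0.0007,0,0],
    [0.0,-0.013,-0.0007,0,0],
  ],
)

```text
clock: 20.27
position: [0.5432, 0.018, 0.1001]
ee_rot: [0.486, 0.513, -0.485, 0.515]
ft_force: [2.4, -0.1, 1.3]
grip_width: 0.073
```

```bash
python3 w.py
```

```text
20.2667 [0.5432 0.018  0.1001] q [ 0.6411  0.4112 -0.9036  1.797   0.3605  1.1046 -0.33  ] f [ 2.3911 -0.1453  1.2795] T [-0.1183 -0.4297  0.0336] 0.07286303623447435
toolx [ 0.0037 -0.0003 -1.    ] jaw angle 0.05652945030553194
```

Emit:
step_arm(
  increments=[
    [0.0,-0.013,-0.0007,-0.002,0],
    [0.0,-0.014,-0.0008,0,0],
    [0.0,-0.014,-0.0008,0,0],
    [0.0,-0.014,-0.0008,0,0],
    [0.0,-0.013,-0.0008,0,0],
    [0.0,-0.01,-0.0006,0,0],
    [0.0,-0.004,-0.0002,0,0],
    [0.0,0,0,0,0],
  ],
)

```text
clock: 20.93
position: [0.4626, 0.0135, 0.0998]
ee_rot: [0.487, 0.512, -0.484, 0.516]
ft_force: [-1.8, -1.4, 16.3]
grip_width: 0.072
```

```bash
python3 w.py
```

```text
20.9333 [0.4626 0.0135 0.0998] q [ 0.7894  0.2144 -0.983   1.9944  0.2119  1.0306 -0.2351] f [-1.8498 -1.4101 16.3335] T [-0.0475  0.3759  0.009 ] 0.07235021284247665
toolx [ 0.0069 -0.0022 -1.    ] jaw angle 0.056811916346154866
```

Emit:
step_arm(
  increments=[
    [0.0,-0.002,-0.0001,0.001,0],
    [0.0,-0.002,-0.0001,0,0],
    [0.0,0,0,0,0],
  ],
)

```text
clock: 21.18
position: [0.4582, 0.0132, 0.0998]
ee_rot: [0.486, 0.512, -0.485, 0.516]
ft_force: [-1.3, -1.5, 13.3]
grip_width: 0.075
```

```bash
python3 w.py
```

```text
21.1833 [0.4582 0.0132 0.0998] q [ 0.7973  0.2036 -0.9863  2.0031  0.2006  1.0293 -0.2261] f [-1.2508 -1.5339 13.3328] T [-0.2548  0.2754 -0.0029] 0.07518011238067142
toolx [ 0.005  -0.0014 -1.    ] jaw angle 0.05690099024769151
```

Emit:
step_arm(
  increments=[
    [0.0,-0.002,-0.0001,0.001,0],
    [0.0,-0.002,-0.0001,0,0],
    [0.0,0,0,0,0],
  ],
)

```text
clock: 21.43
position: [0.4564, 0.013, 0.1002]
ee_rot: [0.488, 0.511, -0.483, 0.517]
ft_force: [18.9, -0.6, -12.3]
grip_width: 0.073
```

```bash
python3 rel.py scene s3.png; python3 fit.py | grep -E "gate|tab"
```

```text
21.4333 [0.4564 0.013  0.1002] q [ 0.8059  0.1918 -0.9894  2.0113  0.1897  1.0214 -0.2164] f [ 18.8923  -0.5576 -12.2912] T [-0.1221 -4.233   0.0022] 0.0731952142264865
toolx [ 0.0107  0.0003 -0.9999] jaw angle 0.05677275617308716
tab ((0.4595792889595032, 0.02118007279932499), (0.008156761527061462, 0.024192873388528824), 87.78665924072266) [-43.0433  94.8104]
relay 0.69 ((0.483074814081192, 0.09701895713806152), (0.027846265584230423, 0.04433329030871391), 3.7369301319122314) z [0.0039 0.0184 0.0217] st [-15.2282 169.1737] [325. 293.]
relay 0.62 ((0.5317318439483643, 0.06632979214191437), (0.02681036666035652, 0.017883269116282463), 5.015829086303711) z [0.0107 0.0361 0.0497] st [ 31.5847 135.739 ] [308. 288.]
relay 0.58 ((0.444914847612381, 0.08172456175088882), (0.021370800212025642, 0.04472462087869644), 8.223215103149414) z [0.0156 0.0199 0.0222] st [-54.2041 156.0976] [327. 309.]
gate top 129 [0.9988 0.0498 0.5712 0.021 ] [0.4471 0.0114 0.0755] [0.6299 0.0265 0.0809]
gate all 467 [1.     0.0081 0.5781 0.0188] [ 0.447  -0.0194  0.0507] [0.6335 0.0275 0.0811]
tab 71 [0.9712 0.2382 0.4544 0.0199] [0.4398 0.0074 0.098 ] [0.472  0.0253 0.1297]
```

Emit:
step_arm(
  increments=[
    [0.0,0.002,0,0.001,0],
    [0.03,0,0,0,0],
    [0.03,0,0,0,0],
    [0.03,0,0,0,0],
    [0.03,0,0,0.03,0],
    [0.03,0,0,0.04,0],
    [0.03,0,-0.01,0.03,0],
    [0.03,0,-0.02,0.02,0],
    [0.03,0,-0.02,0,0],
    [0.03,0,0,0,0],
  ],
)

```text
clock: 22.52
position: [0.4544, -0.0408, 0.2206]
ee_rot: [0.487, 0.512, -0.487, 0.514]
ft_force: [0.4, -0.2, -0.1]
grip_width: 0.352
```

```bash
python3 rel.py wrist w8.png;python3 k.py wrist w9.png
```

```text
22.5167 [ 0.4544 -0.0408  0.2206] q [ 0.958   0.0113 -0.9564  1.8601  0.0121  1.273   0.0505] f [ 0.4131 -0.1814 -0.1475] T [ 0.0066  0.026  -0.0148] 0.3523827512478779
toolx [ 0.0019 -0.0023 -1.    ] jaw angle 0.05244369768388618
tab ((0.4577922821044922, 0.013131446205079556), (0.0076410965994000435, 0.02152281254529953), 3.082346200942993) [-45.2898  86.8778]
relay 0.66 ((0.4424493610858917, 0.07969985902309418), (0.025884121656417847, 0.04497168958187103), 8.195511817932129) z [0.0174 0.0191 0.0201] st [-56.7818 154.2179] [ 81. 314.]
relay 0.64 ((0.5304468870162964, 0.06491071730852127), (0.02592085860669613, 0.016473403200507164), 3.1043858528137207) z [0.0077 0.0474 0.0487] st [ 30.2204 134.3961] [101. 407.]
22.6167 [ 0.4539 -0.0372  0.2194] q [ 0.9554  0.0125 -0.9604  1.862   0.0109  1.2725  0.0474] f [-0.0955  0.3999 -0.4342] T [-0.0022 -0.0406 -0.0438] 0.3499090863342228
toolx [-0.0001 -0.0002 -1.    ] jaw angle 0.05561591638951317
637
wing ((0.618403434753418, -0.03433802351355553), (0.01173900905996561, 0.04050850495696068), 59.9249153137207) [ 0.618  -0.0345  0.1054] [-0.8571  0.5152]
gatetop 1339
((0.5384182929992676, 0.018086444586515427), (0.18377915024757385, 0.005031934939324856), 3.1872806549072266)
```

View pics/w8.png

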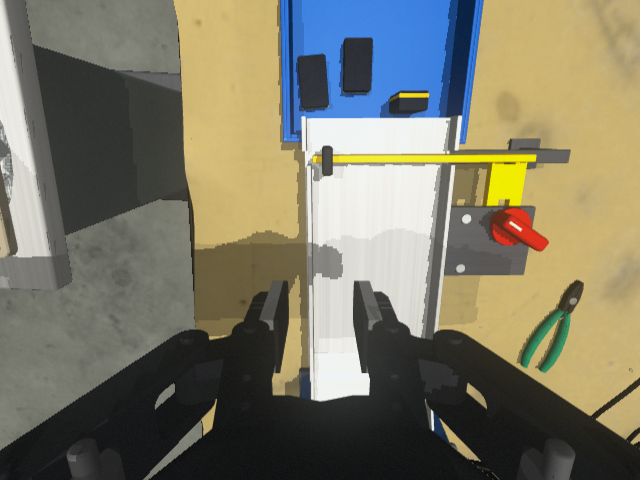

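The picture shows the gate shut, with the tab at (327,160), which is station x = -45.3 against -45 nominal. Three relays are in the tote, the deck is empty, and the gripper is clear. I'm handing in.

```bash
python3 -c "
from workcell import ticket
print(ticket.hand_in())"
```

```text
the job is handed in; nothing more can be done
None
```

The job is done and handed in at about 22.6 s of the 72 s allowed.

- **Knob and gate:** I turned the lock knob about 130° counter-clockwise in one grasp, which freed the gate. I slid the gate open by its tab to about 123.6 mm of travel, against its end stop.
- **Relays:** I swept the three relays one at a time along the deck, over the spout and into the tote, without lifting them.
- **Closing:** I slid the gate back until it met its stop. In the last check the tab was at station x = -45.3 (nominal -45), so the gate is shut.

My last picture shows an empty deck, all three relays in the tote and the gripper clear of everything.

- **Relay on end:** One relay stands on end in the tote, with its top at about 49 mm. That is below the 55 mm spout but just above the 45 mm rim.
- **Force at the stop:** The wrist force briefly reached about 70 N when the gate hit its open stop. That is under the 120 N wrist limit and went through the gripped tab.
- **Detector miss:** The relay detector found only two of the three relays in the final wrist image. The picture itself and the scene camera just before it both showed three.
- **Bystanders:** I did not measure the bystanders again at the end. Apart from the knob, the gate and the relays, the arm did not go near them.

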